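# Refit the control knob of a welding remote unit

### The job

Swing the clear cover of the blue welding control unit open until it rests on its stop. Then pick up the loose red knob, turn it so that its white pointer line agrees with the yellow tick of the D-shaft inside, push it fully onto the shaft, and press it down against the shaft's spring. Finish while still gripping the knob and pressing it fully down, with the cover open, and leave the other things on the table where they are.

Things in the scene. Friction and masses are not known exactly. Their poses are not given: they have to be found in the camera images.
- unit: blue control unit, fixed, a box 170 (x) x 190 (y) x 45 mm high with a pale panel on top; origin at the centre of its underside, on the table; its x points from the front (robot's side) to the hinged back
- cover (a joint): hinge angle of the clear cover in rad: 0 closed, 1.75 against its stop (about 100 degrees). Hinge axis = the unit's y, along the back edge of the panel. The cover (0.22 kg, a clear shell 166 x 186 mm, 64 mm deep, covering the whole panel) is not held: below about 1.1 rad it falls shut, beyond it falls open by itself onto the stop
- cover_tab (a point): middle of the orange tab that lifts the cover, 104 mm above the table when closed. Tab 24 mm wide (y), 10 thick (z), jutting 32 mm out (-x) from the top of the front wall; this point is 18 mm out from the wall. Axes turn with the cover (closed: as the unit's). Fingers fit on both sides; pinched across its width from above, it pivots between them as the cover swings
- cover_hinge (a point): point on the hinge axis, middle of the back edge, 46 mm above the table; in the cover's closed frame the tab point lies 184 mm towards -x and 58 mm up from it. Axes turn with the cover
- knob_center (a point): centre of the loose red knob, half-way up. 50 (x) x 26 (y) x 44 mm high, rounded ends, flat parallel long sides, 50 g; stands on the table, z up. A white line on top runs from the centre to the pointer end, +x. Underside: blind D-shaped bore on the centre axis, 18 mm deep, 0.9 mm wider all round than the shaft, its flat on the +x (pointer) side
- knob_pointer (a point): the end of the knob to which its white line points (a white stripe runs down it), half-way up, 24 mm from the knob centre along the knob +x; on the seated knob it lies on the flat side of the shaft
- shaft_tip (a point): centre of the top of the upright brass D-shaft, 20 mm in front (-x) of the unit's centre, 73 mm above the table when not pressed. 14 mm diameter, flat 2 mm from the axis on its own +x side; the last 5 mm taper in by 2.5. Knob +x must lie along this +x (within about 0.15 rad). Seated, the bore's ceiling rests on the tip: the knob's centre is 4 mm above this point
- shaft (a joint): turn of the shaft in rad about its upright axis, positive anticlockwise from above, relative to the unit (0: flat towards the unit's +x). Stiff to turn (0.02 N m), stays where it is. A yellow tick on the black 40 mm disc at its foot points to the flat side (+x); between disc and seated knob 2.5 mm remain
- press (a joint): how far the shaft is pushed down, in m: 0 free, 0.005 fully down. Spring: starts to give at 4 N, 9 N when fully down; it springs back when let go
- nozzle: brass gas nozzle standing upright, 26 mm across, 62 mm high (bystander; origin under its middle)
- tin: aluminium tin with green lid, 54 mm across, 42 mm high (bystander; origin under its middle)
- can: yellow spray can, 66 mm across, 190 mm high (bystander; origin under its middle)
- hammer: hammer with wooden handle lying along its x, 260 mm long; origin under its middle (bystander; leave alone)
- wrench: open-ended steel wrench lying along its x, 180 mm long, 8 mm thick; origin under its middle (bystander; leave alone)
- tube: offcut of square steel tube 50 x 50 x 120 mm lying along its x (bystander; origin under its middle)
- magnet: red and steel flat welding magnet, 120 x 60 mm, 14 mm thick (bystander; origin under its middle)
There are look-alikes about, which are no part of the job. Of the things that look like the part that bears knob_center, take the one that is nearest to the robot's base at the start.

How it is judged:
On the way, in this order (a step that is already met when the one before it is completed fails the run):
1. the cover is open and rests on its stop (value of joint cover above 1.65 rad), for 0.2 s.
2. the knob is fully on the D-shaft, cover open (value of joint cover above 1.65 rad and z of knob_center in the frame of shaft_tip between 0 and 0.007 m and horizontal distance between knob_center and shaft_tip below 0.003 m and x of knob_pointer in the frame of shaft_tip above 0.015 m and angle between the x axis of knob_center and the x axis of shaft_tip, either way round below 0.3 rad and angle between knob_center's own z axis and vertical below 0.15 rad), for 0.1 s.
At the end, for the whole second after the job is handed in: Cover open beyond 1.65 of 1.75 rad, not held by the arm; knob upright (0.15 rad), fully on the shaft (centre under 7 mm above its tip, within 3 mm of the axis and 0.3 rad of the flat, pointer to the flat side), gripped by the fingers, the shaft pressed down over 3 of 5 mm with over 4 N (all of step 2 and value of joint press above 0.003 m and contact force between knob and shaft above 4 N and contact force between the fingers and knob above 2 N and contact force between the arm and cover below 1 N); the arm keeps its last pose, push and grip.
It fails at once if a bystander was moved more than 30 mm (distance of any of nozzle, tin, can, hammer, wrench, tube, magnet from where it was at the start of the episode above 0.03 m).
It also fails if it takes over 64 s, if anything falls off the work surface, if the arm or the gripper's body presses on something with over 40 N, if the wrist force passes 120 N, or if a joint passes its speed limit or range.

### The arm

A 6-joint arm with a two-finger parallel gripper is mounted at the origin on the work surface. World frame = base frame: x ahead of the robot, y to its left, z up, the work surface at z = 0. Lengths are in m, angles in rad, forces in N, time in s.
With the tool pointing down it reaches from about 0.275 to 0.775 m from the base axis. Payload 14.6 kg.
Tool frame: the origin (TCP) lies between the finger pads; the fingertips stand 25 mm ahead of it and the grasp point (between the pads) lies 6 mm ahead of it; z points along the fingers, y is the line along which they close (so a half turn about z gives the same grasp; the last joint's range is limited). The gripper opens to 85 mm and grips with 20 to 120 N. Pads are 22 mm wide; open, the fingers measure 114 mm over their backs; the gripper's body (76 mm by 85 mm) begins 54 mm behind the grasp point. The pads swing forward as they close: fully open they stand 13 mm farther back than shut.
Start: joints at [-1.262, 0.263, -0.048, 1.259, 0, 1.415], TCP at [0.235, -0.47, 0.256] pointing down, gripper open.
Joint ranges: [-2.65, 2.65], [-0.89, 1.7], [-1.18, 1.37], [-2.13, 2.11], [-1.35, 1.29], [-3.14, 3.14]. Speed limits (rad/s): [1.89, 1.89, 2.57, 2.79, 3.14, 3.14].

### API

Orientations are given as a rotation vector (axis times angle).
In Python, from bench import robot gives the robot as it stands.
- The arm moves only by the tool jog_arm, never from a script. Its argument "increments" is a list of rows, each an object of numbers: "fingers": the finger opening in mm, from 0 to 85.4; "x", "y", "z": the shift along the tool's x, y, z in mm; "twist": the turn about the tool's z in degrees. In form: [{"fingers": .., "x": .., "y": .., "z": .., "twist": ..}, ...]. A call has 1 to 8 rows; each row shifts and turns the commanded pose from where the row before left it, along the tool's axes as they then stand; what a row does not reach is not made up. A row lasts 1/12 s, in which the tool goes at most 41.7 mm and 7.16 degrees, less where a joint would pass 70% of its speed; a pose out of reach is approached as far as the arm can. A call with a gripper value outside its range is refused whole. The fingers move at their own pace and stop on an object; the grip force is fixed at half the most. Time passes only in rows, so rows that do not move let the fingers close. It gives the time, the measured TCP pose, the force, the opening and the grip force at its end, in the units of the state.
- robot.read_state(): the state, without advancing time (a new reading comes with each control period).
- robot.get_image(name): name is "side" or "top" or "wrist"; returns the picture (400x640x3 uint8, red, green, blue); there is no depth.
- robot.get_calibration(name): a dict with "mtx" (3x3 intrinsics, pixels), "rvec" (rotation vector, rad) and "tvec" (3), from world to camera coordinates, as OpenCV has them; the wrist camera has in their place "tool_from_camera" (4x4, takes a point from camera to tool coordinates, whose origin is the TCP and whose axes are the flange's). Camera axes: x right, y down, z forward; pixel columns grow to the right and rows downward; lengths in m; the calibration is good to about 2 mm. A picture is of the moment at which its call begins: read the wrist's pose just before it. get_calibration takes no time and is no camera call.
- robot.job_done(): hands the job in; it is judged then, once.
The state is a dict: "time_s": time; "q": joint angles; "joint_velocities": joint speeds; "tau": joint torques, N m; "position": TCP position; "tcp_rot": TCP orientation; "wrist_force": force on the tool from outside, world axes, zero at the start; "torque": the same for the moment, N m; "opening": opening from 0.0 (shut) to 1.0 (fully open); "finger_force": force on a finger pad.
Only numpy, scipy, OpenCV 4.12 (cv2) and the standard library are available. Lean on these libraries where they do the work, as an engineer would, in place of code of your own. Each camera call takes 0.05 s, during which the arm holds its last target. There are 200 camera calls.

## Working session

There is one attempt and no reset: what is moved stays moved. The work goes in short steps, Python scripts to look and compute and a tool call to move; the robot and the scene stay as the last step left them, time stands still between calls to the robot, and variables do not carry over. Pictures are saved under pics/ and viewed, at most 10 in all, crops included, and the job is handed in when it is done.

Besides the shell and the picture viewer there is one more tool, called after "Emit:" as name([rows], argument=value, ...), one row to a line, values as JSON. jog_arm: Moves the arm, as the interface text tells. Its arguments: {"type":"object","properties":{"increments":{"type":"array"}},"required":["increments"]}

```bash
mkdir -p pics
cat > h.py <<'E'
import numpy as np, cv2
from bench import robot
def cal(n):
    c=robot.get_calibration(n); K=np.array(c["mtx"],float)
    if n=="wrist":
        s=robot.read_state(); T=np.eye(4); T[:3,:3]=cv2.Rodrigues(np.array(s["tcp_rot"],float))[0]; T[:3,3]=s["position"]
        M=T@np.array(c["tool_from_camera"]); return K,M[:3,:3],M[:3,3]
    R=cv2.Rodrigues(np.array(c["rvec"],float))[0]; t=np.array(c["tvec"],float).ravel()
    return K,R.T,-R.T@t
def ray(C,p):
    K,R,o=C; d=R@np.linalg.inv(K)@np.array([p[0],p[1],1.]); return o,d/np.linalg.norm(d)
def plane(C,p,z):
    o,d=ray(C,p); return o+d*(z-o[2])/d[2]
def tri(C1,p1,C2,p2):
    o1,d1=ray(C1,p1);o2,d2=ray(C2,p2)
    s=np.linalg.lstsq(np.c_[d1,-d2],o2-o1,rcond=None)[0]; a=o1+s[0]*d1;b=o2+s[1]*d2
    return (a+b)/2,np.linalg.norm(a-b)
def proj(C,P):
    K,R,o=C; c=K@(R.T@(np.array(P)-o)); return c[:2]/c[2]
def grab(n,f=None):
    C=cal(n); im=robot.get_image(n)[:,:,::-1].copy()
    if f: cv2.imwrite("pics/"+f,im)
    return C,im
E
python3 - <<'E'
from h import *
for n in("top","side"):
    C,im=grab(n,n+"0.png"); print(n,C[2],C[1][:,2],C[0][0,0])
s=robot.read_state();print(s)
E
```

```text
top [0.39937849 0.0559998  1.58674076] [ 0.13542319 -0.01983321 -0.99058932] 477.7322847250182
side [0.3349941  1.09825727 0.71699273] [ 0.21264632 -0.84341668 -0.4933861 ] 426.4520714102986
{'time_s': 0.1, 'q': array([-1.26233070e+00,  2.63490580e-01, -4.88846360e-02,  1.25941099e+00,
        1.47583842e-05,  1.41548618e+00]), 'joint_velocities': array([ 0.00048092, -0.0005952 ,  0.00194562,  0.00047281, -0.00046154,
       -0.0009236 ]), 'tau': array([ 3.00067484e-03, -6.38573956e+01,  3.85065114e+01,  9.92975780e-03,
       -1.33691410e-04,  1.22686467e-05]), 'position': array([ 0.23477019, -0.46932378,  0.25586105]), 'tcp_rot': array([-3.05654395e+00, -7.21758933e-01,  9.58102674e-05]), 'wrist_force': array([ 0.10391752,  0.46674861, -0.11954149]), 'torque': array([-0.04336155,  0.00469338, -0.00767546]), 'finger_force': 0.0, 'opening': 0.9979643396722676}
```

View pics/top0.png

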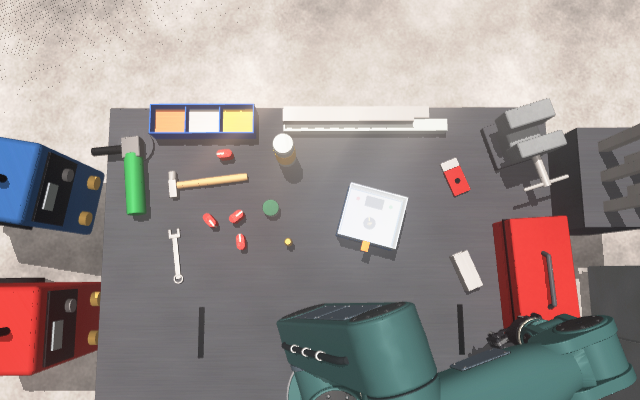

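View pics/side0.png

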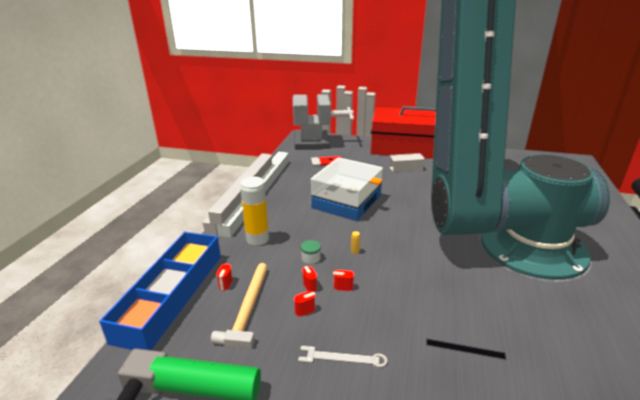

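Top view: the knob look-alikes are the four red parts at (224,154), (210,220), (237,216) and (241,242). The last looks nearest to the base. The cover tab is at about (365,246), the unit at (372,216), and the nozzle at (289,242) near the path.

```bash
cat > m.py <<'E'
from h import *
def blobs(im,lo,hi,amin):
    h=cv2.cvtColor(im,cv2.COLOR_BGR2HSV); m=cv2.inRange(h,np.array(lo),np.array(hi))
    if lo[0]==0: m|=cv2.inRange(h,np.array([172,lo[1],lo[2]]),np.array([180,255,255]))
    n,l,s,c=cv2.connectedComponentsWithStats(m)
    return [(c[i],s[i],l==i) for i in range(1,n) if s[i][4]>=amin]
E
python3 - <<'E'
from m import *
T,S=cal("top"),cal("side"); ti=cv2.imread("pics/top0.png"); si=cv2.imread("pics/side0.png")
print("base px",proj(T,[0,0,0]))
for c,s,_ in blobs(ti,(0,150,90),(6,255,255),40):
    if 190<c[0]<480 and 140<c[1]<260:
        P=plane(T,c,.035); print("red",c.round(1),s[4],P.round(3),"r",np.hypot(*P[:2]).round(3),"side",proj(S,P).round(0))
print("side red")
for c,s,_ in blobs(si,(0,150,90),(6,255,255),40):
    if c[1]>220: print(c.round(1),s)
to=[b for b in blobs(ti,(10,120,150),(28,255,255),10) if 340<b[0][0]<400]
so=[b for b in blobs(si,(5,150,150),(28,255,255),5) if 360<b[0][0]<390 and 160<b[0][1]<200]
for b in to+so: print("tab",b[0],b[1])
if to and so: print(tri(T,to[0][0],S,so[0][0]))
for nm,p in dict(unitbackL=(351,183),backR=(408,197),frontL=(337,234),frontR=(396,250)).items(): print(nm,plane(T,p,.11).round(3))
for nm,p in dict(nozzle=(289,242),tin=(271,208),can=(283,143)).items(): print(nm,plane(T,p,dict(nozzle=.06,tin=.042,can=.19)[nm]).round(3))
a=cv2.resize(ti[170:270,180:420],(800,333),interpolation=cv2.INTER_CUBIC)
b=cv2.resize(si[230:330,200:400],(500,250),interpolation=cv2.INTER_CUBIC)
o=np.zeros((590,800,3),np.uint8);o[:333]=a;o[335:585,:500]=b;o[335:535,500:]=cv2.resize(si[150:220,300:400],(300,200));cv2.imwrite("pics/crop0.png",o)
E
```

```text
base px [331.76050195 394.32822042]
red [456.6 180.5] 431 [ 0.682 -0.421  0.035] r 0.801 side [331. 155.]
side red
[225.1 275.1] [216 264  17  26 244]
[306.2 293.8] [294 266  23  50 676]
[343.7 280.3] [334 270  20  21 352]
tab [364.96875  246.265625] [361 241   9  11  64]
tab [375.81818182 180.70909091] [370 178  12   7  55]
(array([ 0.46436726, -0.1041509 ,  0.10481992]), np.float64(0.0012210221748434615))
unitbackL [ 0.662 -0.064  0.11 ]
backR [ 0.616 -0.242  0.11 ]
frontL [ 0.502 -0.018  0.11 ]
frontR [ 0.451 -0.199  0.11 ]
nozzle [0.481 0.133 0.06 ]
tin [0.593 0.193 0.042]
can [0.771 0.145 0.19 ]
```

View pics/crop0.png

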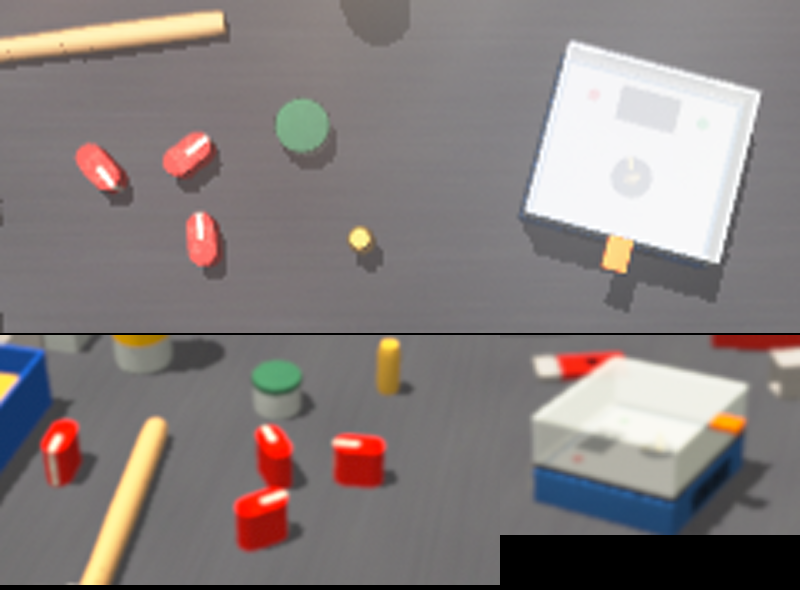

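The crop shows four separate red knobs. The one with its top at (241,242) in the top image, which is (344,280) in the side image, is nearest to the base, so I choose it. Its white line points up the image (+x). The tab is at (0.464,-0.104,0.105) and the unit's yaw is about -0.27. I'm moving over the tab.

Emit:
jog_arm([
  {"x": 18.4,"y": -11.3,"twist": -7},
  {"x": 19.7,"y": -8.9,"twist": -7},
  {"x": 20.6,"y": -6.5,"twist": -7},
  {"x": 21.2,"y": -3.9,"twist": -7},
  {"x": 21.6,"y": -1.3,"twist": -7},
  {"x": 21.6,"y": 1.4,"twist": -7},
  {"x": 21.2,"y": 4,"twist": -7},
  {"x": 20.6,"y": 6.5,"twist": -7},
])

```text
invalid input
```

Emit:
jog_arm([
  {"x": 19.6,"y": 9,"twist": -7},
  {"x": 18.4,"y": 11.3,"twist": -7},
  {"x": 16.9,"y": 13.5,"twist": -7},
  {"x": 15.1,"y": 15.4,"twist": -7},
  {"x": 13.1,"y": 17.2,"twist": -7},
  {"x": 10.9,"y": 18.6,"twist": -7},
  {"x": 8.6,"y": 19.8,"twist": -7},
  {"x": 6.1,"y": 20.7,"twist": -7},
])

```text
invalid input
```

Emit:
jog_arm([
  {"x": 3.5,"y": 21.3,"twist": -7},
  {"x": 0.9,"y": 21.6,"twist": -7},
  {"x": -1.7,"y": 21.5,"twist": -7},
  {"x": -4.3,"y": 21.2,"twist": -4.7},
  {},
])

```text
invalid input
```

```bash
cat >> m.py <<'E'
def pose():
    s=robot.read_state(); R=cv2.Rodrigues(np.array(s["tcp_rot"],float))[0]
    return s,np.array(s["position"]),R,np.degrees(np.arctan2(R[1,0],R[0,0]))
def rel(P):
    s,p,R,y=pose(); return (R.T@(np.array(P)-p)*1000).round(1)
E
python3 - <<'E'
from m import *
C,im=grab("wrist","w1.png"); s,p,R,y=pose(); print(s["time_s"],p,y,"cam",C[2],C[1][:,2])
print("tab px",proj(C,[.4644,-.1042,.1048]))
for b in blobs(im,(8,150,130),(24,255,255),100): print(b[0],b[1])
print(rel([.4644,-.1042,.1048]))
E
```

```text
0.15 [ 0.23480524 -0.46937942  0.25592963] 26.574143850273867 cam [ 0.30326294 -0.43500089  0.3742013 ] [-0.266216   -0.13254922 -0.95475638]
tab px [ -85.89230772 -456.81670332]
[ 368.7 -223.8  151.3]
```

View pics/w1.png

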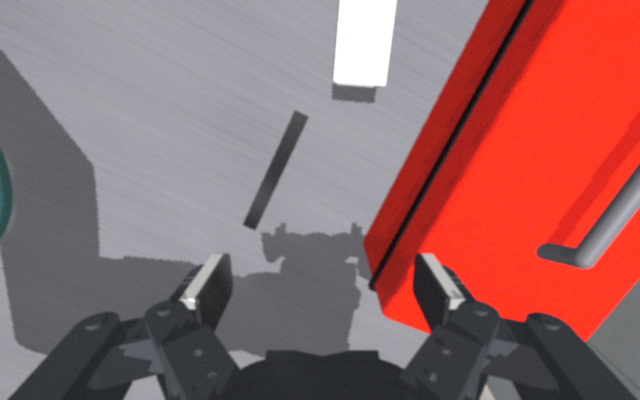

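The wrist view still shows the start pose, with the toolbox at right and both fingers in view. The moves were refused because every key is needed in each row, so I'm resending them complete.

Emit:
jog_arm([
  {"fingers": 85,"z": 0,"x": 18.4,"y": -11.3,"twist": -7},
  {"fingers": 85,"z": 0,"x": 19.7,"y": -8.9,"twist": -7},
  {"fingers": 85,"z": 0,"x": 20.6,"y": -6.5,"twist": -7},
  {"fingers": 85,"z": 0,"x": 21.2,"y": -3.9,"twist": -7},
  {"fingers": 85,"z": 0,"x": 21.6,"y": -1.3,"twist": -7},
  {"fingers": 85,"z": 0,"x": 21.6,"y": 1.4,"twist": -7},
  {"fingers": 85,"z": 0,"x": 21.2,"y": 4,"twist": -7},
  {"fingers": 85,"z": 0,"x": 20.6,"y": 6.5,"twist": -7},
])

```text
time_s: 0.82
position: [0.3268, -0.322, 0.2562]
tcp_rot: [-2.354, -2.08, -0.0]
wrist_force: [0.8, -0.3, 0.9]
opening: 0.993
finger_force: 0.0
```

Emit:
jog_arm([
  {"fingers": 85,"z": 0,"x": 19.6,"y": 9,"twist": -7},
  {"fingers": 85,"z": 0,"x": 18.4,"y": 11.3,"twist": -7},
  {"fingers": 85,"z": 0,"x": 16.9,"y": 13.5,"twist": -7},
  {"fingers": 85,"z": 0,"x": 15.1,"y": 15.4,"twist": -7},
  {"fingers": 85,"z": 0,"x": 13.1,"y": 17.2,"twist": -7},
  {"fingers": 85,"z": 0,"x": 10.9,"y": 18.6,"twist": -7},
  {"fingers": 85,"z": 0,"x": 8.6,"y": 19.8,"twist": -7},
  {"fingers": 85,"z": 0,"x": 6.1,"y": 20.7,"twist": -7},
])

```text
time_s: 1.48
position: [0.4184, -0.1755, 0.2562]
tcp_rot: [-1.102, -2.942, -0.0]
wrist_force: [0.8, 0.6, -0.8]
opening: 0.997
finger_force: 0.0
```

Emit:
jog_arm([
  {"fingers": 85,"z": 0,"x": 3.5,"y": 21.3,"twist": -7},
  {"fingers": 85,"z": 0,"x": 0.9,"y": 21.6,"twist": -7},
  {"fingers": 85,"z": 0,"x": -1.7,"y": 21.5,"twist": -7},
  {"fingers": 85,"z": 0,"x": -4.3,"y": 21.2,"twist": -4.7},
  {"fingers": 85,"x": 0,"y": 0,"z": 0,"twist": 0},
])

```text
time_s: 1.9
position: [0.465, -0.1009, 0.2561]
tcp_rot: [-0.418, -3.114, -0.001]
wrist_force: [-0.4, 0.1, -0.3]
opening: 0.994
finger_force: 0.0
```

Run:
```python
from m import *
C,im=grab("wrist","w2.png"); s,p,R,y=pose(); print(s["time_s"],p,y,s["q"],"cam",C[2],C[1][:,2])
print("tab px",proj(C,[.4644,-.1042,.1048]))
for b in blobs(im,(8,150,130),(24,255,255),100): print(b[0],b[1])
print(rel([.4644,-.1042,.1048]))
```

```text
1.95 [ 0.46432701 -0.10206195  0.2560368 ] 164.4448935633898 [-3.88088771e-01  1.78533234e-01 -1.62911587e-01  1.22980716e+00
  1.48269509e-04 -1.16600939e-01] cam [ 0.3915995  -0.08060487  0.37439946] [ 0.28914878 -0.07798583 -0.9541023 ]
tab px [317.65513151 188.97480973]
[556.19148936 135.85638298] [545 125  25  21 188]
[320.30975348 191.30546624] [306 175  29  34 933]
[ -0.7  -2.1 151.2]
```

View pics/w2.png

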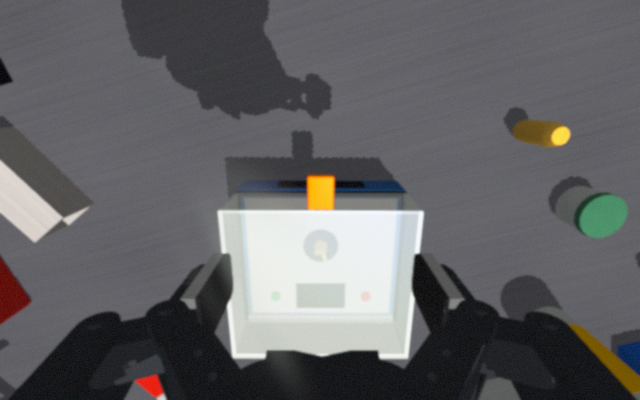

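The wrist view shows the closed cover aligned with the tool, the orange tab at (320,191) against a predicted (318,189), and the shaft disc at (320,247). I'm descending and pinching.

Emit:
jog_arm([
  {"fingers": 85,"x": 0,"y": -1.5,"z": 34,"twist": 0},
  {"fingers": 85,"x": 0,"y": 0,"z": 34,"twist": 0},
  {"fingers": 85,"x": 0,"y": 0,"z": 34,"twist": 0},
  {"fingers": 60,"x": 0,"y": 0,"z": 25,"twist": 0},
  {"fingers": 40,"x": 0,"y": 0,"z": 10,"twist": 0},
  {"fingers": 0,"x": 0,"y": 0,"z": 0,"twist": 0},
  {"fingers": 0,"x": 0,"y": 0,"z": 0,"twist": 0},
  {"fingers": 0,"x": 0,"y": 0,"z": 0,"twist": 0},
])

```text
time_s: 2.62
position: [0.464, -0.1039, 0.1203]
tcp_rot: [0.43, 3.11, 0.006]
wrist_force: [11.2, 56.8, 19.0]
opening: 0.292
finger_force: 29.2
```

Emit:
jog_arm([
  {"fingers": 0,"x": 0,"y": 0,"z": 0,"twist": 0},
  {"fingers": 0,"x": 0,"y": 0,"z": 0,"twist": 0},
  {"fingers": 0,"x": 0,"y": 0,"z": 0,"twist": 0},
  {"fingers": 0,"x": 0,"y": 0,"z": 0,"twist": 0},
])

```text
time_s: 2.95
position: [0.4643, -0.1025, 0.1206]
tcp_rot: [0.428, 3.11, 0.009]
wrist_force: [5.8, 23.4, 6.2]
opening: 0.263
finger_force: 58.9
```

Run:
```python
import numpy as np
# tab path relative to start, tool axes: x=-unit x, z=down
a0=np.arctan2(58,-184);r=np.hypot(58,184)
P=lambda f:np.array([r*np.cos(a0-f),r*np.sin(a0-f)])
n=20;prev=P(0)
for f in np.linspace(0,1.7,n+1)[1:]:
    d=P(f)-prev;prev=P(f);print(round(f,2),"x",round(-d[0],1),"z",round(-d[1],1))
```

```text
0.08 x -5.6 z -15.4
0.17 x -6.9 z -14.9
0.26 x -8.1 z -14.2
0.34 x -9.3 z -13.5
0.42 x -10.4 z -12.7
0.51 x -11.4 z -11.7
0.6 x -12.4 z -10.7
0.68 x -13.3 z -9.6
0.76 x -14.0 z -8.5
0.85 x -14.7 z -7.2
0.94 x -15.3 z -6.0
1.02 x -15.7 z -4.7
1.1 x -16.1 z -3.3
1.19 x -16.3 z -1.9
1.27 x -16.4 z -0.5
1.36 x -16.4 z 0.9
1.44 x -16.2 z 2.2
1.53 x -16.0 z 3.6
1.61 x -15.6 z 5.0
1.7 x -15.1 z 6.3
```

Emit:
jog_arm([
  {"fingers": 0,"x": 0,"y": 2,"z": 0,"twist": 0},
  {"fingers": 0,"x": -2.6,"y": 0,"z": -7.7,"twist": 0},
  {"fingers": 0,"x": -3.0,"y": 0,"z": -7.7,"twist": 0},
  {"fingers": 0,"x": -6.9,"y": 0,"z": -14.9,"twist": 0},
  {"fingers": 0,"x": -8.1,"y": 0,"z": -14.2,"twist": 0},
  {"fingers": 0,"x": -9.3,"y": 0,"z": -13.5,"twist": 0},
  {"fingers": 0,"x": 0,"y": 0,"z": 0,"twist": 0},
])

```text
time_s: 3.53
position: [0.4956, -0.1109, 0.1805]
tcp_rot: [0.429, 3.107, 0.003]
wrist_force: [5.1, 9.0, -5.7]
opening: 0.261
finger_force: 60.0
```

Emit:
jog_arm([
  {"fingers": 0,"x": -10.4,"y": 0.5,"z": -12.7,"twist": 0},
  {"fingers": 0,"x": -11.4,"y": 0,"z": -11.7,"twist": 0},
  {"fingers": 0,"x": -12.4,"y": 0,"z": -10.7,"twist": 0},
  {"fingers": 0,"x": -13.3,"y": 0,"z": -9.6,"twist": 0},
  {"fingers": 0,"x": -14,"y": 0,"z": -8.5,"twist": 0},
  {"fingers": 0,"x": -14.7,"y": 0,"z": -7.2,"twist": 0},
  {"fingers": 0,"x": -15.3,"y": 0,"z": -6,"twist": 0},
  {"fingers": 0,"x": 0,"y": 0,"z": 0,"twist": 0},
])

```text
time_s: 4.2
position: [0.583, -0.1352, 0.2453]
tcp_rot: [0.429, 3.11, 0.003]
wrist_force: [-0.3, 8.4, 1.2]
opening: 0.255
finger_force: 60.4
```

Emit:
jog_arm([
  {"fingers": 0,"x": -15.7,"y": 0,"z": -4.7,"twist": 0},
  {"fingers": 0,"x": -16.1,"y": 0,"z": -3.3,"twist": 0},
  {"fingers": 0,"x": -16.3,"y": 0,"z": -1.9,"twist": 0},
  {"fingers": 0,"x": -16.4,"y": 0,"z": -0.5,"twist": 0},
  {"fingers": 0,"x": -16.4,"y": 0,"z": 0.9,"twist": 0},
  {"fingers": 0,"x": -16.2,"y": 0,"z": 2.2,"twist": 0},
  {"fingers": 0,"x": 0,"y": 0,"z": 0,"twist": 0},
])

```text
time_s: 4.78
position: [0.6773, -0.1614, 0.2529]
tcp_rot: [0.428, 3.107, 0.003]
wrist_force: [2.7, 8.1, 11.0]
opening: 0.24
finger_force: 58.3
```

Emit:
jog_arm([
  {"fingers": 0,"x": -16,"y": 0,"z": 3,"twist": 0},
  {"fingers": 0,"x": -15.6,"y": 0,"z": 4,"twist": 0},
  {"fingers": 0,"x": -8,"y": 0,"z": 3,"twist": 0},
  {"fingers": 0,"x": 0,"y": 0,"z": 0,"twist": 0},
])

```text
time_s: 5.12
position: [0.7136, -0.173, 0.2411]
tcp_rot: [0.431, 3.111, -0.001]
wrist_force: [0.5, -0.7, 0.4]
opening: 0.002
finger_force: 0.4
```

Emit:
jog_arm([
  {"fingers": 85,"x": 0,"y": 0,"z": 0,"twist": 0},
  {"fingers": 85,"x": 0,"y": 0,"z": 0,"twist": 0},
  {"fingers": 85,"x": 0,"y": 0,"z": 0,"twist": 0},
  {"fingers": 85,"x": 0,"y": 0,"z": -10,"twist": 0},
  {"fingers": 85,"x": 0,"y": 0,"z": -25,"twist": 0},
  {"fingers": 85,"x": 0,"y": 0,"z": -25,"twist": 0},
  {"fingers": 85,"x": 0,"y": 0,"z": -20,"twist": 0},
])

```text
time_s: 5.7
position: [0.7117, -0.1721, 0.3237]
tcp_rot: [0.43, 3.111, -0.001]
wrist_force: [0.4, 1.3, 0.1]
opening: 0.977
finger_force: 0.0
```

Emit:
jog_arm([
  {"fingers": 85,"x": 35,"y": 0,"z": 0,"twist": 0},
  {"fingers": 85,"x": 35,"y": 0,"z": 0,"twist": 0},
  {"fingers": 85,"x": 35,"y": 0,"z": 0,"twist": 0},
  {"fingers": 85,"x": 35,"y": 0,"z": 0,"twist": 0},
  {"fingers": 85,"x": 35,"y": 0,"z": 0,"twist": 0},
  {"fingers": 85,"x": 0,"y": 0,"z": 0,"twist": 0},
])

```text
time_s: 6.2
position: [0.547, -0.1252, 0.3227]
tcp_rot: [-0.429, -3.11, -0.0]
wrist_force: [0.1, 0.4, 1.4]
opening: 0.996
finger_force: 0.0
```

Run:
```python
from m import *
s,p,R,y=pose(); print(s["time_s"],p,y)
W,im=grab("wrist","w3.png"); T,ti=grab("top","t3.png"); S,si=grab("side","s3.png")
o=np.zeros((600,800,3),np.uint8); o[:400,:640]=im
o[400:600,:320]=cv2.resize(ti[150:275,220:420],(320,200)); o[400:600,330:650]=cv2.resize(si[100:225,270:470],(320,200)); cv2.imwrite("pics/o3.png",o)
```

```text
6.2 [ 0.54700062 -0.12522275  0.32267689] 164.28503482245736
```

View pics/o3.png

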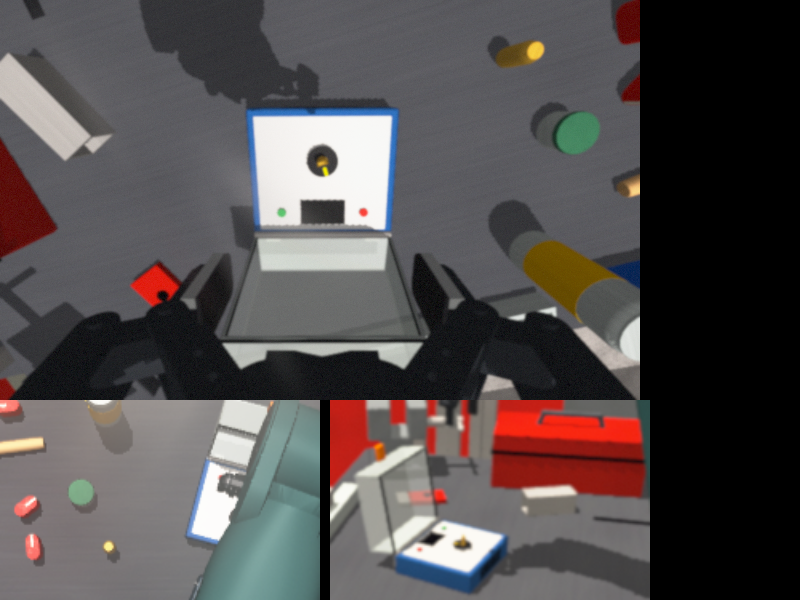

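The cover is open, leaning back past vertical on its stop (side crop). In the wrist view the shaft disc is at (322,160), with the yellow tick at (325,172). I'm taking two lower wrist views for a precise fix.

Emit:
jog_arm([
  {"fingers": 85,"x": 5,"y": -13,"z": 33,"twist": 0},
  {"fingers": 85,"x": 5,"y": -13,"z": 33,"twist": 0},
  {"fingers": 85,"x": 5,"y": -14,"z": 34,"twist": 0},
  {"fingers": 85,"x": 0,"y": 0,"z": 0,"twist": 0},
  {"fingers": 85,"x": 0,"y": 0,"z": 0,"twist": 0},
  {"fingers": 85,"x": 0,"y": 0,"z": 0,"twist": 0},
])

```text
time_s: 6.85
position: [0.5297, -0.1624, 0.2231]
tcp_rot: [0.43, 3.11, -0.001]
wrist_force: [-0.4, 0.2, 0.6]
opening: 0.996
finger_force: 0.0
```

```bash
cat > snap.py <<'E'
import sys,pickle
from m import *
s,p,R,y=pose(); C,im=grab("wrist",sys.argv[1]+".png"); pickle.dump(C,open("pics/"+sys.argv[1]+".pkl","wb")); print(s["time_s"],p,y,np.abs(s["joint_velocities"]).max())
E
python3 snap.py a1
```

```text
6.85 [ 0.5296758  -0.16235054  0.22312751] 164.26450243056158 0.016516907270790825
```

Emit:
jog_arm([
  {"fingers": 85,"x": 0,"y": 27,"z": 0,"twist": 0},
  {"fingers": 85,"x": 0,"y": 27,"z": 0,"twist": 0},
  {"fingers": 85,"x": 0,"y": 26,"z": 0,"twist": 0},
  {"fingers": 85,"x": 0,"y": 0,"z": 0,"twist": 0},
  {"fingers": 85,"x": 0,"y": 0,"z": 0,"twist": 0},
  {"fingers": 85,"x": 0,"y": 0,"z": 0,"twist": 0},
])

```text
time_s: 7.4
position: [0.5507, -0.0851, 0.2227]
tcp_rot: [0.428, 3.11, -0.001]
wrist_force: [-0.2, 0.3, -0.4]
opening: 0.995
finger_force: 0.0
```

```bash
python3 snap.py a2
python3 - <<'E'
from m import *
o=[cv2.imread(f"pics/a{i}.png") for i in(1,2)]
for i in (0,1):
    for b in blobs(o[i],(24,120,100),(34,255,255),8): print(i,"yel",b[0].round(1),b[1])
    print([ (b[0].round(1),b[1]) for b in blobs(o[i],(8,110,40),(22,255,255),15) if 200<b[0][0]<450])
cv2.imwrite("pics/a12.png",np.hstack([cv2.resize(x[60:260,220:420],(400,400),interpolation=cv2.INTER_CUBIC) for x in o]))
E
```

```text
7.4 [ 0.55073897 -0.08505155  0.22269372] 164.3232283311958 0.02070596273425024
0 yel [367.6 198.2] [364 193   8  12  76]
[(array([364.9, 186.5]), array([357, 179,  18,  16, 202], dtype=int32))]
1 yel [564.6  40.3] [559  30  13  20  65]
1 yel [572.4  42.5] [570  39   5   7  10]
1 yel [285.2 199.3] [282 194   8  12  66]
[(array([280.2, 187.6]), array([272, 181,  16,  14, 156], dtype=int32))]
```

View pics/a12.png

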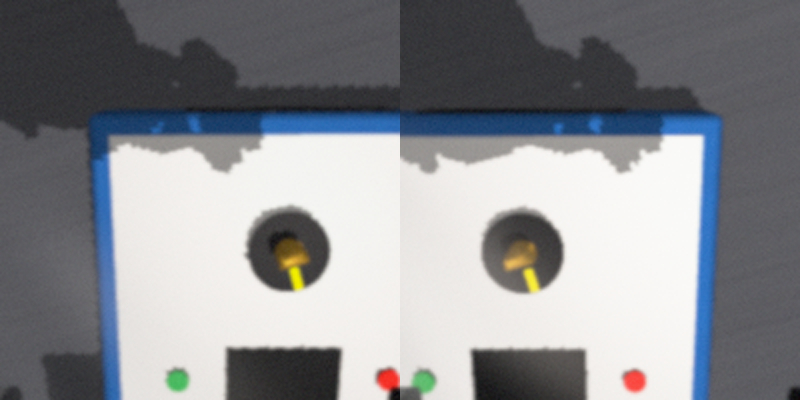

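Both views show the black disc, at image pixels (364,184) and (281,185). The brass shaft stands in it and the yellow tick points roughly along the unit's +x. I'm computing the axis and the tick direction.

```bash
cat > sh.py <<'E'
import pickle
from m import *
Cs=[];D=[];Y=[];L=[];
for i in(1,2):
    im=cv2.imread(f"pics/a{i}.png");C=pickle.load(open(f"pics/a{i}.pkl","rb"));Cs.append(C)
    y=[b for b in blobs(im,(24,120,100),(34,255,255),30) if b[0][1]>150][0];Y.append(y[0])
    w=cv2.inRange(im,np.array([115,115,115]),np.array([255,255,255]))
    cs,_=cv2.findContours(255-w,cv2.RETR_LIST,cv2.CHAIN_APPROX_NONE)
    c=[c for c in cs if 800<cv2.contourArea(c)<2500 and cv2.pointPolygonTest(c,tuple(map(float,y[0]-[2,6])),False)>0]
    e=cv2.fitEllipse(c[0]);D.append(np.array(e[0]));print(e)
    ys,xs=np.nonzero(y[2]);L.append(cv2.fitLine(np.c_[xs,ys].astype(np.float32),cv2.DIST_L2,0,.01,.01).ravel())
d,g=tri(Cs[0],D[0],Cs[1],D[1]);t,g2=tri(Cs[0],Y[0],Cs[1],Y[1]);print("disc",d,g,"tick",t,g2)
print("yaw disc->tick",np.degrees(np.arctan2(*(t-d)[1::-1])))
for C,D_,Y_,l in zip(Cs,D,Y,L):
    a,b=plane(C,D_,.0475),plane(C,Y_,.0475); v=plane(C,l[2:]+8*l[:2],.0475)-plane(C,l[2:]-8*l[:2],.0475)
    print("planes",a,b,np.degrees(np.arctan2(*(b-a)[1::-1])),"line",np.degrees(np.arctan2(v[1],v[0])))
E
python3 sh.py
python3 - <<'E'
from m import *
T=cal("top");ti=cv2.imread("pics/top0.png")
P=plane(T,(240.7,240.5),.044);print("knob approx",P)
s,p,R,y=pose();print(rel([P[0],P[1],.25]),s["q"])
E
```

```text
((363.70391845703125, 184.81317138671875), (38.97403335571289, 39.220787048339844), 79.76705932617188)
((281.1290283203125, 185.3856201171875), (37.63815689086914, 39.455501556396484), 141.6063995361328)
disc [ 0.54330133 -0.12364264  0.04998003] 0.0002045436166433467 tick [ 0.55674353 -0.12335849  0.05336758] 0.0002793151995460104
yaw disc->tick 1.2109927116774017
planes [ 0.5441469  -0.12351722  0.0475    ] [ 0.55864609 -0.12296126  0.0475    ] 2.195902206109686 line -0.014623648737546912
planes [ 0.54376235 -0.12411903  0.0475    ] [ 0.55850913 -0.12461323  0.0475    ] -1.9193849566976824 line -0.3085927510467036
knob approx [0.48802886 0.28900875 0.044     ]
[161.4 343.5 -27.9] [-3.00102145e-01  3.28675748e-01 -4.49857871e-02  1.19546199e+00
 -1.50098002e-04 -2.57713876e-02]
```

Shaft axis is at (0.5433,-0.1237), with the disc at z≈0.050 and tick yaw ≈0.5°. Next I go over the chosen knob and look.

Emit:
jog_arm([
  {"fingers": 85,"x": 16,"y": 34,"z": 0,"twist": 0},
  {"fingers": 85,"x": 16,"y": 34,"z": 0,"twist": 0},
  {"fingers": 85,"x": 16,"y": 34,"z": 0,"twist": 0},
  {"fingers": 85,"x": 16,"y": 34,"z": 0,"twist": 0},
  {"fingers": 85,"x": 16,"y": 34,"z": 0,"twist": 0},
  {"fingers": 85,"x": 16,"y": 34,"z": 0,"twist": 0},
  {"fingers": 85,"x": 16,"y": 34,"z": 0,"twist": 0},
  {"fingers": 85,"x": 16,"y": 34,"z": 0,"twist": 0},
])

```text
time_s: 8.12
position: [0.5003, 0.2126, 0.2221]
tcp_rot: [0.432, 3.111, 0.001]
wrist_force: [2.0, -1.0, -0.7]
opening: 0.993
finger_force: 0.0
```

Emit:
jog_arm([
  {"fingers": 85,"x": 13,"y": 24,"z": 0,"twist": -5},
  {"fingers": 85,"x": 13,"y": 20,"z": 0,"twist": -5},
  {"fingers": 85,"x": 0,"y": 0,"z": 0,"twist": -5},
  {"fingers": 85,"x": 0,"y": 0,"z": 0,"twist": 0},
  {"fingers": 85,"x": 0,"y": 0,"z": 0,"twist": 0},
  {"fingers": 85,"x": 0,"y": 0,"z": 0,"twist": 0},
])

```text
time_s: 8.62
position: [0.4858, 0.2594, 0.2217]
tcp_rot: [0.027, 3.141, 0.0]
wrist_force: [0.0, 1.2, -0.1]
opening: 0.99
finger_force: 0.0
```

```bash
python3 snap.py k1
```

```text
8.6167 [0.48578484 0.25938115 0.2217306 ] 179.03087058509735 0.007280413792514126
```

Emit:
jog_arm([
  {"fingers": 85,"x": 0,"y": 20,"z": 0,"twist": 0},
  {"fingers": 85,"x": 0,"y": 20,"z": 0,"twist": 0},
  {"fingers": 85,"x": 0,"y": 20,"z": 0,"twist": 0},
  {"fingers": 85,"x": 0,"y": 0,"z": 0,"twist": 0},
  {"fingers": 85,"x": 0,"y": 0,"z": 0,"twist": 0},
  {"fingers": 85,"x": 0,"y": 0,"z": 0,"twist": 0},
])

```text
time_s: 9.17
position: [0.4862, 0.3194, 0.2215]
tcp_rot: [-0.022, -3.141, 0.0]
wrist_force: [0.3, -0.6, -0.6]
opening: 0.997
finger_force: 0.0
```

```bash
python3 snap.py k2
python3 - <<'E'
from m import *
import pickle
o=[cv2.imread(f"pics/k{i}.png") for i in(1,2)]
for i in (0,1):
    C=pickle.load(open(f"pics/k{i+1}.pkl","rb"))
    for b in blobs(o[i],(0,130,60),(8,255,255),200): print(i,"red",b[0].round(1),b[1],plane(C,b[0],.03).round(3))
cv2.imwrite("pics/k12.png",np.hstack([cv2.resize(x,(400,250),interpolation=cv2.INTER_AREA) for x in o]))
E
```

```text
9.1667 [0.48619652 0.31940162 0.22147964] 179.18385052685613 0.008193293247558825
0 red [353.6 175.6] [339 151  31  56 978] [0.484 0.292 0.03 ]
0 red [446.5 241.3] [ 420  213   51   53 1139] [0.56  0.395 0.03 ]
0 red [367.1 248.6] [ 345  225   46   51 1439] [0.567 0.308 0.03 ]
1 red [293.5 174.4] [279 152  32  56 999] [0.482 0.291 0.03 ]
1 red [391.9 242.2] [ 369  214   45   53 1119] [0.56  0.395 0.03 ]
1 red [313.4 249.6] [ 291  226   43   51 1332] [0.567 0.309 0.03 ]
```

View pics/k12.png

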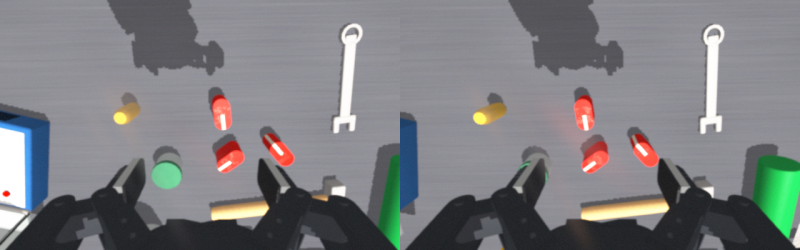

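The chosen knob is at full-image (354,176) and (294,174), with its white line towards image-down (+x). The neighbouring knobs are ~80 mm away. I'm measuring its white line from both views.

```bash
cat > kn.py <<'E'
import pickle
from m import *
Cs=[];W=[];E=[];
for i in(1,2):
    im=cv2.imread(f"pics/k{i}.png");C=pickle.load(open(f"pics/k{i}.pkl","rb"));Cs.append(C)
    b=[b for b in blobs(im,(0,130,60),(8,255,255),200) if b[0][1]<200][0]
    x,y,w,h,_=b[1]; sub=np.zeros(im.shape[:2],np.uint8); sub[y:y+h+6,x-2:x+w+3]=1
    hs=cv2.cvtColor(im,cv2.COLOR_BGR2HSV); m=((hs[...,1]<110)&(hs[...,2]>165)&(sub>0)).astype(np.uint8)
    n,l,s,c=cv2.connectedComponentsWithStats(m); k=1+np.argmax(s[1:,4]); ys,xs=np.nonzero(l==k)
    pts=np.c_[xs,ys].astype(np.float32); vx,vy,x0,y0=cv2.fitLine(pts,cv2.DIST_L2,0,.01,.01).ravel()
    if vy<0: vx,vy=-vx,-vy
    t=(pts-[x0,y0])@[vx,vy]; lo,hi=t.min()-.5,t.max()+.5
    a=np.array([x0+lo*vx,y0+lo*vy]);e=np.array([x0+hi*vx,y0+hi*vy]);W.append([a,e,np.array([x0,y0])])
    print("line",a,e,s[k], "red bbox",b[1])
    A,B=plane(C,a,.044),plane(C,e,.044);v=B-A;print("top plane",A,B,np.linalg.norm(v),"yaw",np.degrees(np.arctan2(v[1],v[0])))
    # red+white top outline back end on plane .044
    r=cv2.minAreaRect(np.argwhere(b[2]|(l==k))[:,::-1].astype(np.float32));print(r)
for j,nm in enumerate(["start","end","mid"]): print(nm,*tri(Cs[0],W[0][j],Cs[1],W[1][j]))
E
python3 kn.py
```

```text
line [368.5615  159.52896] [353.03366 209.16016] [342 158  30  51 340] red bbox [339 151  31  56 978]
top plane [0.46514199 0.3048934  0.044     ] [0.51552134 0.2906186  0.044     ] 0.05236266968576461 yaw -15.819872817653932
((355.1158447265625, 179.5426788330078), (57.866127014160156, 30.147809982299805), 83.6598129272461)
line [296.1789  167.27574] [288.3926  215.35164] [277 165  35  49 407] red bbox [279 152  32  56 999]
top plane [0.4718545  0.29494712 0.044     ] [0.52138588 0.28508708 0.044     ] 0.05050324912823759 yaw -11.258496631857861
((294.0, 182.5), (34.0, 61.0), 0.0)
start [0.45969229 0.29863246 0.08843901] 0.005681008040020105
end [0.50863296 0.28822458 0.07074932] 0.0050569969493647225
mid [0.49103444 0.29200857 0.0764    ] 0.0048506842884003
```

```bash
sed -i 's/m=((hs.*/hull=cv2.convexHull(np.argwhere(b[2])[:,::-1].astype(np.int32)); sub[:]=0; cv2.fillConvexPoly(sub,hull,1); m=((hs[...,1]<120)\&(hs[...,2]>190)\&(sub>0)).astype(np.uint8)/' kn.py; python3 kn.py
python3 - <<'E'
import cv2,numpy as np
im=[cv2.imread(f"pics/k{i}.png") for i in(1,2)]
cv2.imwrite("pics/kz.png",np.hstack([cv2.resize(im[0][140:220,315:395],(400,400),interpolation=cv2.INTER_NEAREST),cv2.resize(im[1][140:220,255:335],(400,400),interpolation=cv2.INTER_NEAREST)]))
E
```

```text
line [353.50726 181.5838 ] [358.10358 206.05281] [348 182  14  25 236] red bbox [339 151  31  56 978]
top plane [0.48677706 0.29071296 0.044     ] [0.51228816 0.29568134 0.044     ] 0.025990402572780725 yaw 11.020604255896597
((354.0384826660156, 178.3076934814453), (55.195457458496094, 28.031848907470703), 82.87498474121094)
line [295.23752 182.43651] [296.4532  206.37607] [291 183  12  24 190] red bbox [279 152  32  56 999]
top plane [0.48698405 0.2934272  0.044     ] [0.51186571 0.29365127 0.044     ] 0.024882673299343502 yaw 0.5159663097975941
((294.70269775390625, 179.21621704101562), (54.25166702270508, 29.263019561767578), 80.53767395019531)
start [0.49053853 0.29212775 0.02993845] 0.0001907342612103911
end [0.50871922 0.29453636 0.05372423] 0.0003738670131090019
mid [0.49895461 0.29328406 0.04160295] 0.0008324848489931828
```

View pics/kz.png

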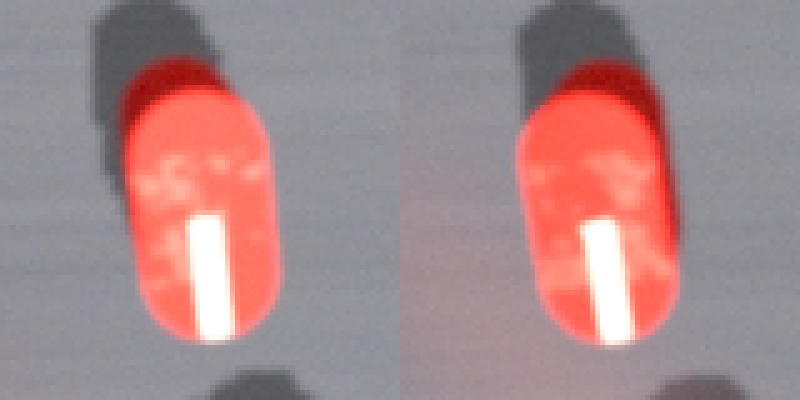

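Zoom: line start/end at (356.4,183)/(358.0,208) in view 1 and (295.0,184)/(298.2,208) in view 2. Specular blotches had polluted the mask, so I'm using the line's core only.

```bash
sed -i 's/<120)&(hs\[...,2\]>190)/<45)\&(hs[...,2]>215)/' kn.py; python3 kn.py
python3 - <<'E'
import pickle
from m import *
C=[pickle.load(open(f"pics/k{i}.pkl","rb")) for i in (1,2)]
for a,b in [((356.4,183),(295,184)),((358,208),(298.2,208)),((355.6,183),(294.8,183.4))]: print(tri(C[0],a,C[1],b),plane(C[0],a,.044),plane(C[1],b,.044))
E
```

```text
line [355.33533 182.35661] [357.84662 206.20299] [353 183   9  24 157] red bbox [339 151  31  56 978]
top plane [0.48759212 0.29252088 0.044     ] [0.51244374 0.29542538 0.044     ] 0.025020767550388283 yaw 6.666136627160921
((354.0384826660156, 178.3076934814453), (55.195457458496094, 28.031848907470703), 82.87498474121094)
line [294.39496 183.31084] [297.2947  205.20038] [292 184   9  22 131] red bbox [279 152  32  56 999]
top plane [0.48785934 0.29256296 0.044     ] [0.51062848 0.29454602 0.044     ] 0.02285533283552861 yaw 4.977573273317906
((294.70269775390625, 179.21621704101562), (54.25166702270508, 29.263019561767578), 80.53767395019531)
start [0.48778084 0.2925464  0.04379049] 0.00025832828835244587
end [0.50997862 0.29489518 0.04853179] 0.0016857641600845198
mid [0.49848337 0.29368244 0.04629931] 0.001096702694273611
(array([0.48783177, 0.29333959, 0.04620244]), np.float64(0.00029501367298125894)) [0.48826394 0.29357827 0.044     ] [0.48856834 0.29312964 0.044     ]
(array([0.51351201, 0.29544646, 0.04536784]), np.float64(0.0006962750721940724)) [0.51436501 0.29561381 0.044     ] [0.51362176 0.29534484 0.044     ]
(array([0.48831741, 0.29287609, 0.04318867]), np.float64(0.00028690600004823346)) [0.48825044 0.29279117 0.044     ] [0.48795565 0.2929576  0.044     ]
```

Knob centre is (0.4882,0.2930), its top at z≈0.044, yaw ≈5.5°. I'm aligning, descending and gripping.

Emit:
jog_arm([
  {"fingers": 85,"x": -2.4,"y": -26.4,"z": 0,"twist": 0},
  {"fingers": 85,"x": 0,"y": 0,"z": 30,"twist": -6.3},
  {"fingers": 85,"x": 0,"y": 0,"z": 40,"twist": 0},
  {"fingers": 85,"x": 0,"y": 0,"z": 40,"twist": 0},
  {"fingers": 85,"x": 0,"y": 0,"z": 40,"twist": 0},
  {"fingers": 85,"x": 0,"y": 0,"z": 26.5,"twist": 0},
  {"fingers": 85,"x": 0,"y": 0,"z": 10,"twist": 0},
  {"fingers": 85,"x": 0,"y": 0,"z": 0,"twist": 0},
])

```text
time_s: 9.88
position: [0.4871, 0.2927, 0.0334]
tcp_rot: [0.151, -3.135, 0.002]
wrist_force: [0.2, 0.4, 0.4]
opening: 0.991
finger_force: 0.0
```

Emit:
jog_arm([
  {"fingers": 50,"x": 0,"y": 0,"z": 0,"twist": 0},
  {"fingers": 40,"x": 0,"y": 0,"z": 0,"twist": 0},
  {"fingers": 30,"x": 0,"y": 0,"z": 0,"twist": 0},
  {"fingers": 10,"x": 0,"y": 0,"z": 0,"twist": 0},
  {"fingers": 10,"x": 0,"y": 0,"z": 0,"twist": 0},
  {"fingers": 10,"x": 0,"y": 0,"z": 0,"twist": 0},
  {"fingers": 10,"x": 0,"y": 0,"z": 0,"twist": 0},
  {"fingers": 10,"x": 0,"y": 0,"z": 0,"twist": 0},
])

```text
time_s: 10.55
position: [0.4886, 0.294, 0.0361]
tcp_rot: [-0.153, 3.136, 0.001]
wrist_force: [-2.2, 0.1, 10.2]
opening: 0.298
finger_force: 59.3
```

```bash
python3 -c "
from m import *
s,p,R,y=pose();print(s['time_s'],p,y,s['opening'],s['wrist_force'])
print(rel([.4882,.293,.022]))"
```

```text
10.55 [0.48857496 0.29403648 0.03609883] -174.4213961860795 0.29839166622847246 [-2.20993754  0.05520596 10.19722401]
[ 0.5 -1.  14.1]
```

Emit:
jog_arm([
  {"fingers": 10,"x": 0,"y": 0,"z": -20,"twist": 0},
  {"fingers": 10,"x": 0,"y": 0,"z": -40,"twist": 0},
  {"fingers": 10,"x": 0,"y": 0,"z": -40,"twist": 0},
  {"fingers": 10,"x": 0,"y": 0,"z": -40,"twist": 0},
  {"fingers": 10,"x": 0,"y": 0,"z": -20,"twist": 5.1},
  {"fingers": 10,"x": -4.3,"y": -34.9,"z": 0,"twist": 0},
  {"fingers": 10,"x": -4.3,"y": -34.9,"z": 0,"twist": 0},
  {"fingers": 10,"x": -4.3,"y": -34.9,"z": 0,"twist": 0},
])

```text
time_s: 11.22
position: [0.5018, 0.1884, 0.1958]
tcp_rot: [-0.015, 3.14, 0.0]
wrist_force: [1.3, 1.1, -1.5]
opening: 0.293
finger_force: 59.1
```

Emit:
jog_arm([
  {"fingers": 10,"x": -4.3,"y": -34.9,"z": 0,"twist": 0},
  {"fingers": 10,"x": -4.3,"y": -34.9,"z": 0,"twist": 0},
  {"fingers": 10,"x": -4.3,"y": -34.9,"z": 0,"twist": 0},
  {"fingers": 10,"x": -4.3,"y": -34.9,"z": 0,"twist": 0},
  {"fingers": 10,"x": -4.3,"y": -34.9,"z": 0,"twist": 0},
  {"fingers": 10,"x": -4.3,"y": -34.9,"z": 0,"twist": 0},
  {"fingers": 10,"x": -4.3,"y": -34.9,"z": 0,"twist": 0},
  {"fingers": 10,"x": -4.3,"y": -34.9,"z": 0,"twist": 0},
])

```text
time_s: 11.88
position: [0.5384, -0.0915, 0.1955]
tcp_rot: [-0.013, 3.141, -0.0]
wrist_force: [0.8, 0.1, -1.2]
opening: 0.302
finger_force: 59.1
```

Emit:
jog_arm([
  {"fingers": 10,"x": -4.3,"y": -34.3,"z": 0,"twist": 0},
  {"fingers": 10,"x": 0,"y": 0,"z": 0,"twist": 0},
  {"fingers": 10,"x": 0,"y": 0,"z": 0,"twist": 0},
  {"fingers": 10,"x": 0,"y": 0,"z": 0,"twist": 0},
])

```text
time_s: 12.22
position: [0.5429, -0.1237, 0.1951]
tcp_rot: [0.012, -3.141, -0.0]
wrist_force: [-0.3, -0.2, -0.8]
opening: 0.297
finger_force: 59.2
```

```bash
python3 snap.py g1
python3 - <<'E'
from m import *
import pickle
C=pickle.load(open("pics/g1.pkl","rb"));s,p,R,y=pose();im=cv2.imread("pics/g1.png")
print(rel([.5433,-.1237,.073]))
k=lambda x,y,z:p+R@(np.array([x,y,z])/1000)
print("pred px line start,end(.5,-8.? )",proj(C,k(.5,0,14-22)),proj(C,k(-24,0,14-22)),"shaft tip px",proj(C,[.5433,-.1237,.073]))
for b in blobs(im,(0,130,60),(8,255,255),200): print(b[0],b[1])
_,si=grab("side","sg.png")
o=np.zeros((600,800,3),np.uint8);o[:400,:640]=im;o[400:,:320]=cv2.resize(si[80:205,280:480],(320,200));o[400:,330:730]=cv2.resize(im[280:400,200:440],(400,200));cv2.imwrite("pics/og.png",o)
E
```

```text
12.2167 [ 0.54287484 -0.12365631  0.19512559] -179.54591120287043 0.024352582476354842
[ -0.4  -0.6 122.2]
pred px line start,end(.5,-8.? ) [322.43868836 292.64017053] [322.47538573 341.20745435] shaft tip px [321.46609551 198.78998292]
[322.83219178 273.98659917] [ 289  202   67  141 6716]
[ 54.9302924 299.3174269] [   6  258   97   84 4275]
```

View pics/og.png

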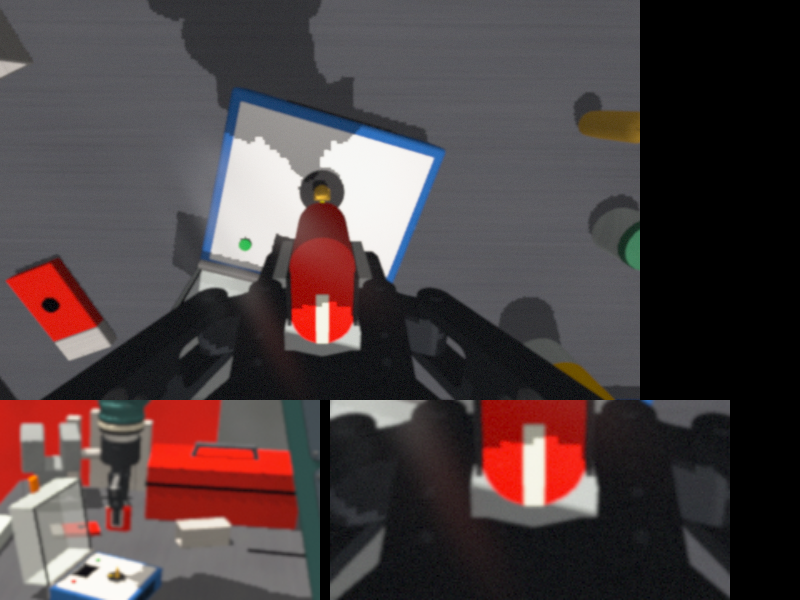

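The knob is held square, with its line at (322,294)→(322,343) against a predicted (322,293)→(322,341). The shaft tip is at (321,199), as predicted, and the cover is still open. I'm lowering to just above the tip, then inserting slowly.

Emit:
jog_arm([
  {"fingers": 10,"x": -0.6,"y": -0.6,"z": 30,"twist": 0},
  {"fingers": 10,"x": 0,"y": 0,"z": 30,"twist": 0},
  {"fingers": 10,"x": 0,"y": 0,"z": 15,"twist": 0},
  {"fingers": 10,"x": 0,"y": 0,"z": 5,"twist": 0},
  {"fingers": 10,"x": 0,"y": 0,"z": 0,"twist": 0},
  {"fingers": 10,"x": 0,"y": 0,"z": 3,"twist": 0},
  {"fingers": 10,"x": 0,"y": 0,"z": 3,"twist": 0},
  {"fingers": 10,"x": 0,"y": 0,"z": 0,"twist": 0},
])

```text
time_s: 12.98
position: [0.544, -0.1245, 0.1095]
tcp_rot: [-0.013, 3.141, -0.001]
wrist_force: [-0.6, -0.5, 0.1]
opening: 0.294
finger_force: 59.2
```

Emit:
jog_arm([
  {"fingers": 10,"x": 0,"y": 0,"z": 2,"twist": 0},
  {"fingers": 10,"x": 0,"y": 0,"z": 2,"twist": 0},
  {"fingers": 10,"x": 0,"y": 0,"z": 2,"twist": 0},
  {"fingers": 10,"x": 0,"y": 0,"z": 0,"twist": 0},
  {"fingers": 10,"x": 0,"y": 0,"z": 0,"twist": 0},
])

```text
time_s: 13.4
position: [0.5436, -0.1246, 0.1029]
tcp_rot: [0.013, -3.141, -0.0]
wrist_force: [-0.4, -0.1, -1.5]
opening: 0.294
finger_force: 59.2
```

Emit:
jog_arm([
  {"fingers": 10,"x": 0,"y": 0,"z": 2,"twist": 0},
  {"fingers": 10,"x": 0,"y": 0,"z": 2,"twist": 0},
  {"fingers": 10,"x": 0,"y": 0,"z": 2,"twist": 0},
  {"fingers": 10,"x": 0,"y": 0,"z": 2,"twist": 0},
  {"fingers": 10,"x": 0,"y": 0,"z": 2,"twist": 0},
  {"fingers": 10,"x": 0,"y": 0,"z": 2,"twist": 0},
  {"fingers": 10,"x": 0,"y": 0,"z": 0,"twist": 0},
  {"fingers": 10,"x": 0,"y": 0,"z": 0,"twist": 0},
])

```text
time_s: 14.07
position: [0.5437, -0.1245, 0.091]
tcp_rot: [0.013, -3.142, -0.0]
wrist_force: [-1.0, 0.5, 1.8]
opening: 0.299
finger_force: 59.3
```

Emit:
jog_arm([
  {"fingers": 10,"x": 0,"y": 0,"z": 1,"twist": 0},
  {"fingers": 10,"x": 0,"y": 0,"z": 1,"twist": 0},
  {"fingers": 10,"x": 0,"y": 0,"z": 1,"twist": 0},
  {"fingers": 10,"x": 0,"y": 0,"z": 1,"twist": 0},
  {"fingers": 10,"x": 0,"y": 0,"z": 1,"twist": 0},
  {"fingers": 10,"x": 0,"y": 0,"z": 0,"twist": 0},
  {"fingers": 10,"x": 0,"y": 0,"z": 0,"twist": 0},
])

```text
time_s: 14.65
position: [0.5438, -0.1246, 0.0862]
tcp_rot: [-0.013, 3.141, -0.0]
wrist_force: [-1.9, 0.9, 7.5]
opening: 0.293
finger_force: 59.9
```

Emit:
jog_arm([
  {"fingers": 10,"x": 0,"y": 0,"z": 1,"twist": 0},
  {"fingers": 10,"x": 0,"y": 0,"z": 1,"twist": 0},
  {"fingers": 10,"x": 0,"y": 0,"z": 0,"twist": 0},
  {"fingers": 10,"x": 0,"y": 0,"z": 0,"twist": 0},
  {"fingers": 10,"x": 0,"y": 0,"z": 0,"twist": 0},
])

```text
time_s: 15.07
position: [0.5441, -0.1247, 0.0853]
tcp_rot: [-0.013, 3.14, -0.001]
wrist_force: [-6.3, 2.4, 23.9]
opening: 0.296
finger_force: 62.7
```

Run:
```python
from m import *
S,si=grab("side"); a=blobs(cv2.imread("pics/s3.png"),(5,150,120),(22,255,255),15)
print([b[0].round(0) for b in a if 280<b[0][0]<400],[b[0].round(0) for b in blobs(si,(5,150,120),(22,255,255),15) if 280<b[0][0]<400])
# predicted tab px at 1.75
u=np.array([np.cos(-.274),np.sin(-.274),0]); sh=np.array([.5433,-.1237,0]); 
for f in(1.2,1.5,1.65,1.75):
    A=np.arctan2(58,-184)-f; print(f,proj(S,sh+u*(.103+.193*np.cos(A))+[0,0,.046+.193*np.sin(A)]).round(1))
print(robot.read_state()["wrist_force"])
```

```text
[array([301., 131.]), array([355., 243.])] [array([300., 131.]), array([355., 243.])]
1.2 [328.1 131.3]
1.5 [312.5 129.7]
1.65 [305.3 130.8]
1.75 [300.9 132.3]
[-6.06521551  2.21166011 25.29550323]
```

The cover is on its stop: the tab is at (300,131), which matches 1.75 rad. The knob is pressed to the end of its travel.

```bash
python3 -c "
from bench import robot
print(robot.job_done())"
```

```text
the job is handed in; nothing more can be done
None
```

I handed the job in at about 15 s with the cover open on its stop and the red knob seated on the D-shaft, still gripped and pressed fully down with about 25 N; no verdict came back.

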